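# Lock the tube mixer's carousel with its sprung hook latch

## Robot

A 7-joint arm with a two-finger parallel gripper is mounted at the origin on a cart in front of the work surface, level with it; the furniture and walls round the work are solid. World frame = base frame: x ahead of the robot, y to its left, z up, the work surface at z = 0. Lengths are in m, angles in rad, forces in N, time in s.
With the tool pointing down it reaches from about 0.425 to 0.925 m from the base axis. Payload 6.8 kg.
Tool frame: the origin (TCP) lies between the finger pads; the fingertips stand 11 mm ahead of it and the grasp point (between the pads) lies 8 mm behind it; z points along the fingers, y is the line along which they close (so a half turn about z gives the same grasp; the last joint's range is limited). The gripper opens to 85 mm and grips with 20 to 120 N. Pads are 22 mm wide; open, the fingers measure 114 mm over their backs; the gripper's body (76 mm by 85 mm) begins 54 mm behind the grasp point. The pads swing forward as they close: fully open they stand 13 mm farther back than shut.
Start: joints at [-1.324, 0.477, 0.022, 1.555, -0.011, 1.109, -0.083], TCP at [0.234, 0.633, 0.242] pointing down, gripper open.
Joint ranges: [-2.96, 2.96], [-0.34, 2.1], [-1.41, 1.46], [0.24, 2.44], [-1.37, 4.51], [0.17, 1.92], [-2.96, 2.96]. Speed limits (rad/s): [2.39, 2.39, 3.14, 3.14, 3.14, 3.14, 3.14].

## Interface

Orientations are given as a rotation vector (axis times angle).
In Python, from bench import r gives the robot as it stands.
- The arm moves only by the tool send_rows, never from a script. Its argument "deltas" is a list of rows, each an object of numbers: "dx", "dy", "dz": the shift along the world's x, y, z in mm; "rx", "ry", "rz": the turn, a rotation vector about the world's x, y, z in degrees. A call has 1 to 5 rows; each row is the pose to reach, as a shift and turn from the pose commanded when the call began; what a row does not reach only later rows make up. A row lasts 1/12 s, in which the tool goes at most 41.7 mm and 7.16 degrees, less where a joint would pass 70% of its speed; a pose out of reach is approached as far as the arm can. A call with a gripper value outside its range is refused whole. "jaw" is the finger opening in mm, from 0 to 85.4, set as the call begins (left out, the last holds). The fingers move at their own pace and stop on an object; "newtons" is the grip in N (left out, the last holds). Time passes only in rows, so rows that repeat a pose let the fingers close. It gives the time, the measured TCP pose, the force, the opening and the grip force at its end, in the units of the state.
- r.get_obs(): the state, without advancing time (a new reading comes with each control period).
- r.grab_frame(name): name is "scene" or "side" or "wrist"; returns a dict with "frame" (400x640x3 uint8, blue, green, red), "z_map" (400x640 float32, m along the optical axis (not along the pixel's ray), 0 where there is no reading), "vertical_fov" (degrees; the focal length in pixels is half the picture's height over the tangent of half this angle, whatever the lens; pixels are square), "cx", "cy" (the principal point, pixels), "xyz" and "orientation" of the camera in the world. Camera axes: x right, y down, z forward; pixel columns grow to the right and rows downward; lengths in m; the calibration is good to about 2 mm. A picture is of the moment at which its call begins.
- r.hand_in(): hands the job in; it is judged then, once.
The state is a dict: "clock": time; "joints": joint angles; "qvel": joint speeds; "tau": joint torques, N m; "tcp_pos": TCP position; "orientation": TCP orientation; "contact_force": force on the tool from outside, world axes, zero at the start; "moment": the same for the moment, N m; "grip_width": finger opening in m; "gripper_force": force on a finger pad.
Only numpy, scipy, OpenCV 4.12 (cv2) and the standard library are available. Lean on these libraries where they do the work, as an engineer would, in place of code of your own. Each camera call takes 0.05 s, during which the arm holds its last target. There are 200 camera calls.

## Task

The tube mixer is about to be carried, so lock its carousel: turn the carousel until the steel wire loop on its rim stands at the pointer moulded on the housing, then push the cap of the sprung plunger on the swing arm down so that its hook drops, and, keeping it down, swing the arm in until the hook is under the bar of the loop. Let the plunger come up so that the hook draws up on the bar and holds it, and leave the things lying around the mixer where they are.

Things in the scene. Friction and masses are not known exactly. Their poses are not given: they have to be found in the camera images.
- mixer: Tube mixer, fixed: white housing 206 x 206 mm, its top 56 mm above the worktop. Origin at the centre of its underside, on the carousel's axis; z up; the front panel (dial, switch, display) and the pointer face its own -x. A bracket at its front right corner (own -y) carries the latch's pillar. A large analyser, about 0.27 m high, stands on the left, from y = 0.5 m.
- carousel_top (a point): Centre of the grey carousel on the housing: 170 mm disc, flat top 75 mm above the worktop, 12 half-round finger grips on the rim (reaching 90 mm from the axis). Seven tubes stand on a circle of 50 mm radius, stoppers 17 mm wide, tops 115 mm above the worktop; none within 50 degrees either side of the loop.
- carousel (a joint): Angle of the carousel, rad, growing counterclockwise from above. 0: the loop stands exactly at the pointer. It starts at negative values: the loop is then clockwise of the pointer seen from above, toward the mixer's own +y side. No stops; light friction (about 1 N at the rim); stays where it is left.
- keeper_bar (a point): Middle of the top bar of the steel wire loop on the carousel's rim: an upside-down U of 8 mm wire, bar level and tangential, 78 mm from the carousel's axis, bar axis 115 mm above the worktop. Legs 38 mm apart (axes), 30 mm clear between, 46 mm over all. The hook goes between the legs, under the bar, from outside. Pushing a leg sideways turns the carousel.
- pointer (a point): Tip of the small black pointer moulded on the housing's top at the middle of its front edge, 92 mm in front (-x) of the carousel's axis, 60 mm above the worktop.
- latch_arm (a joint): Angle of the latch's swing arm about its pillar, rad, growing counterclockwise from above. 0: closed, the arm lies along the mixer's own +y and the hook's shank is 8 mm outside the bar's place at the pointer. Larger: swung out to the front, as at the start. Range -0.12 to 1.1; light friction (0.05 N m); stays where it is left.
- latch_pivot (a point): Point on the upright axis of the pillar about which the arm swings, 158 mm above the worktop (the pillar's head ends at 165 mm). In the mixer's frame 86 mm to the front (-x) and 130 mm to its right (-y).
- plunger (a joint): How far the plunger is pressed, m: 0 sprung up, 0.024 fully down (a stop). The spring needs about 6 N at first and 12 N fully down. The hook passes under the bar only when it is pressed more than 0.016; let up with the bar in its mouth, the hook bears on the bar and the plunger stays at about 0.008.
- plunger_cap (a point): Centre of the dish on top of the plunger's black cap, at the arm's end, 130 mm from the pillar's axis, 203 mm above the worktop when up, 179 mm when pressed. Cap 54 mm wide; raised rim 6 mm high, 46 mm inside, so that a fingertip pressing in the dish carries the arm along. Under it a stem with a coil spring in a barrel.
- hook_mouth (a point): Middle of the mouth of the J-hook (8 mm wire) under the plunger, 123 mm above the worktop when up, 99 mm when pressed. Shank under the cap's centre; toe 26 mm long, square to the arm, pointing the way it closes; nose turned up 8 mm; mouth 18 mm wide. With the plunger down the arm swings in until the shank meets the bar (joint near 0); with it up the nose strikes the bar.
- marker: Marker pen, 131 mm long, 17 mm thick, lying in front of the mixer; loose, to be left alone. Origin at the centre of its underside.
- sample_pot: White sample pot with a ribbed cap, 49 mm wide, 43 mm high; loose, to be left alone. Origin at the centre of its underside.
- reagent_bottle: Brown bottle with a white cap, 52 mm wide, 120 mm high; loose, to be left alone. Origin at the centre of its underside.
- bench_timer: White bench timer with three buttons, 64 x 66 x 20 mm, lying flat; loose, to be left alone. Origin at the centre of its underside.

How it is judged:
On the way, in this order (a step that is already met when the one before it is completed fails the run):
1. the carousel is turned so that its wire loop stands at the pointer, with the latch arm still swung out (y of keeper_bar in the frame of mixer between -0.012 and 0.012 m and x of keeper_bar in the frame of mixer below -0.06 m and value of joint latch_arm above 0.2 rad), for 0.2 s.
2. the plunger is held down and the arm swung in, so that the hook is under the bar of the loop (y of keeper_bar in the frame of mixer between -0.012 and 0.012 m and x of keeper_bar in the frame of mixer below -0.06 m and value of joint plunger above 0.014 m and horizontal distance between hook_mouth and keeper_bar below 0.014 m), for 0.1 s.
At the end, for the whole second after the job is handed in: The loop stands at the pointer (within 12 mm sideways), its bar in the hook's mouth (within 14 mm of the middle, from above), the plunger risen onto it (4.5 to 11.5 mm, pulling over 2 N), the arm at rest; marker, pot, bottle and timer undisturbed (y of keeper_bar in the frame of mixer between -0.012 and 0.012 m and x of keeper_bar in the frame of mixer below -0.06 m and value of joint plunger between 0.0045 and 0.0115 m and horizontal distance between hook_mouth and keeper_bar below 0.014 m and contact force between plunger and carousel above 2 N and velocity of joint latch_arm between -0.05 and 0.05 rad/s); the robot touches nothing.
It fails at once if the pot is pushed more than 20 mm or tipped (distance of sample_pot from where it was at the start of the episode above 0.02 m or angle between sample_pot's own z axis and vertical above 0.4 rad).
It fails at once if the bottle is pushed more than 20 mm or tipped (distance of reagent_bottle from where it was at the start of the episode above 0.02 m or angle between reagent_bottle's own z axis and vertical above 0.4 rad).
It fails at once if the timer is pushed more than 20 mm (distance of bench_timer from where it was at the start of the episode above 0.02 m).
It fails at once if the marker is pushed more than 20 mm (distance of marker from where it was at the start of the episode above 0.02 m).
It also fails if it takes over 48 s, if anything falls off the work surface, if the arm or the gripper's body presses on something with over 40 N, if the wrist force passes 120 N, or if a joint passes its speed limit or range.

## Working session

There is one attempt and no reset: what is moved stays moved. The work goes in short steps, Python scripts to look and compute and a tool call to move; the robot and the scene stay as the last step left them, time stands still between calls to the robot, and variables do not carry over. Pictures are saved under pics/ and viewed, at most 10 in all, crops included, and the job is handed in when it is done.

Besides the shell and the picture viewer there is one more tool, called as name(argument=value, ...) on one line, values as JSON. send_rows: Moves the arm, as the interface text tells. Its arguments: {"type":"object","properties":{"deltas":{"type":"array","items":{"type":"object","properties":{"dx":{"type":"number"},"dy":{"type":"number"},"dz":{"type":"number"},"rx":{"type":"number"},"ry":{"type":"number"},"rz":{"type":"number"}}}},"jaw":{"type":"number"},"newtons":{"type":"number"}},"required":["deltas"]}

```bash
mkdir -p pics; cat > h.py <<'E'
import numpy as np, cv2
from scipy.spatial.transform import Rotation as R
from bench import r
def rot(o):
    o=np.array(o,float)
    if o.shape==(3,3): return o
    return R.from_rotvec(o).as_matrix() if o.size==3 else R.from_quat(o).as_matrix()
def cam(n):
    g=r.grab_frame(n); h=g["frame"].shape[0]
    f=h/2/np.tan(np.radians(g["vertical_fov"])/2)
    v,u=np.mgrid[0:h,0:g["frame"].shape[1]]; z=g["z_map"]
    P=np.stack([(u-g["cx"])/f*z,(v-g["cy"])/f*z,z],-1)@rot(g["orientation"]).T+np.array(g["xyz"])
    P[z==0]=np.nan
    return g,P
E
python3 - <<'E'
from h import *
for n in("scene","side"):
    g,P=cam(n); cv2.imwrite(f"pics/{n}0.png",g["frame"]); np.save(n+"0.npy",P)
    print(n,g["xyz"],g["orientation"],g["vertical_fov"])
print(r.get_obs())
E
```

```text
scene [-0.25690357 -0.61475165  0.59332102] [-1.85818672  0.82285109 -0.54406267] 45.52725741948369
side [0.79363262 0.91085112 0.78864127] [-0.45086741 -2.61540796  1.37313618] 47.20321211213218
{'clock': 0.1, 'joints': array([-1.32413927,  0.47770489,  0.02235374,  1.55635516, -0.01148668,
        1.10928722, -0.08310526]), 'qvel': array([-0.00016065, -0.00231913,  0.00097337, -0.00211698,  0.00096195,
       -0.00044363, -0.00029996]), 'tau': array([ 4.51961954e-03, -5.97768152e+01,  1.61371529e+00, -2.81957120e+01,
        1.28348460e-02,  5.11742604e-03,  1.97153338e-05]), 'tcp_pos': array([0.2343104 , 0.63248003, 0.24143046]), 'orientation': array([-5.54289539e-01, -3.09215093e+00,  2.54300130e-03]), 'contact_force': array([-0.3625847 ,  0.03827364,  0.07706528]), 'moment': array([ 0.04108045, -0.00758131, -0.0099663 ]), 'gripper_force': 0.0, 'grip_width': 0.08523103285726684}
```

View pics/scene0.png

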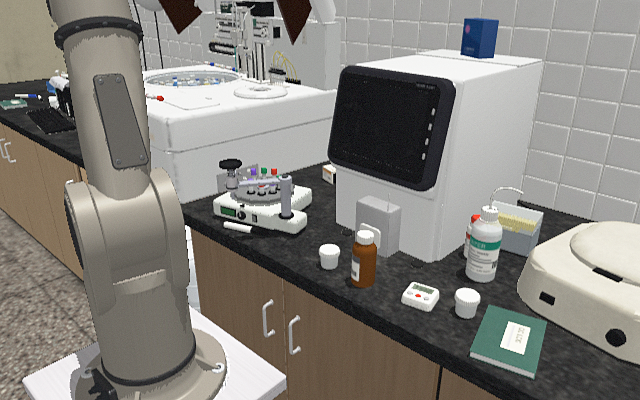

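View pics/side0.png

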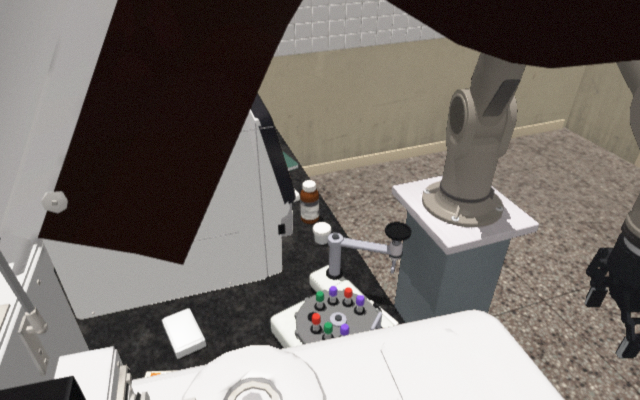

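The scene view shows the mixer at (265,205), with the pillar at (285,197) and the cap at (230,163). The marker is at (238,228), the pot at (329,257), the bottle at (363,258) and the timer at (421,296). The side view shows the carousel at (338,320), the pillar at (335,255) and the cap at (398,231). Next I'll measure these.

```bash
python3 - <<'E'
from h import *
for n,pts in (("scene",[(230,163),(285,180),(285,197),(262,190),(238,228),(329,250),(363,236),(421,292),(300,225),(220,212),(252,210),(270,200)]),("side",[(398,231),(335,238),(338,320),(338,318),(377,320),(377,313),(320,272),(322,230),(309,185)])):
    P=np.load(n+"0.npy")
    for u,v in pts: print(n,u,v,P[v,u].round(3))
for n in("scene","side"):
    P=np.load(n+"0.npy"); I=cv2.imread(f"pics/{n}0.png")
    # cap top, pillar head
    roi=(P[...,0]>.3)&(P[...,0]<.9)&(P[...,1]>0)&(P[...,1]<.55)
    for a,b in((.19,.215),(.158,.170),(.108,.122),(.07,.079),(.053,.059)):
        m=roi&(P[...,2]>a)&(P[...,2]<b)
        k,l,s,c=cv2.connectedComponentsWithStats(m.astype('u1'))
        for i in range(1,k):
            if s[i,4]>12:
                q=P[l==i]; print(n,(a,b),s[i],q.min(0).round(3),q.max(0).round(3),q.mean(0).round(3))
I=cv2.imread("pics/scene0.png")[150:245,200:325]; J=cv2.imread("pics/side0.png")[215:345,260:420]
cv2.imwrite("pics/c.png",np.hstack([cv2.resize(I,(400,304)),cv2.resize(J,(374,304))]))
E
```

```text
scene 230 163 [0.39  0.285 0.204]
scene 285 180 [0.481 0.191 0.159]
scene 285 197 [0.482 0.195 0.112]
scene 262 190 [0.505 0.31  0.09 ]
scene 238 228 [0.415 0.308 0.01 ]
scene 329 250 [0.448 0.015 0.044]
scene 363 236 [ 0.44  -0.086  0.121]
scene 421 292 [ 0.48  -0.211  0.021]
scene 300 225 [nan nan nan]
scene 220 212 [0.424 0.396 0.025]
scene 252 210 [0.452 0.291 0.055]
scene 270 200 [0.499 0.272 0.074]
side 398 231 [0.384 0.276 0.205]
side 335 238 [0.494 0.206 0.163]
side 338 320 [0.544 0.353 0.083]
side 338 318 [0.543 0.35  0.085]
side 377 320 [0.489 0.408 0.121]
side 377 313 [0.461 0.358 0.077]
side 320 272 [0.52  0.185 0.054]
side 322 230 [0.457 0.031 0.045]
side 309 185 [ 0.457 -0.072  0.123]
scene (0.19, 0.215) [ 169  109  147   37 1187] [0.385 0.487 0.19 ] [0.9   0.55  0.215] [0.616 0.52  0.202]
scene (0.19, 0.215) [219 159  23  13 223] [0.355 0.249 0.19 ] [0.409 0.302 0.211] [0.382 0.275 0.205]
scene (0.19, 0.215) [330 160  40  19 186] [0.543 0.    0.19 ] [0.573 0.121 0.215] [0.558 0.055 0.203]
scene (0.158, 0.17) [178 122 135  33 377] [0.406 0.495 0.158] [0.897 0.55  0.17 ]
[... 4530 characters left out ...]
0.079) [332 324   9  14  85] [0.544 0.355 0.074] [0.566 0.385 0.079] [0.556 0.371 0.077]
side (0.053, 0.059) [285 226   8   4  13] [0.53  0.003 0.053] [0.551 0.009 0.059] [0.54  0.005 0.057]
side (0.053, 0.059) [192 259  90  22 189] [0.593 0.109 0.053] [0.801 0.121 0.059] [0.7   0.115 0.056]
side (0.053, 0.059) [313 265  51  30 409] [0.456 0.169 0.053] [0.538 0.284 0.059] [0.5   0.224 0.056]
side (0.053, 0.059) [149 279  42  11  90] [0.805 0.105 0.053] [0.895 0.114 0.059] [0.852 0.11  0.056]
side (0.053, 0.059) [271 300  34  47 587] [0.583 0.254 0.053] [0.663 0.364 0.059] [0.634 0.307 0.057]
side (0.053, 0.059) [379 309  16  18  99] [0.432 0.332 0.053] [0.458 0.381 0.059] [0.444 0.366 0.057]
```

View pics/c.png

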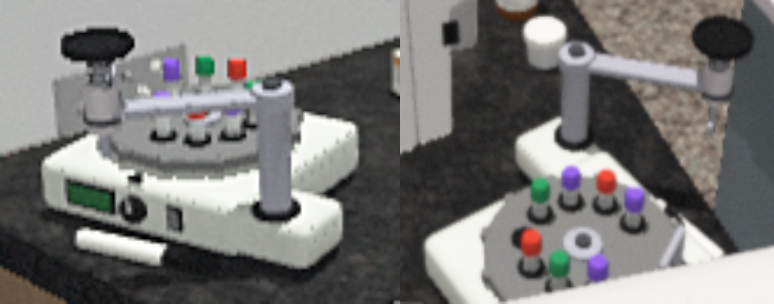

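The crop shows the wire loop on the rim near (675,235) in the right half, on the far left (analyser) side, so about 60° short of the pointer. Next I'll fit the mixer frame.

```bash
python3 - <<'E'
from h import *
from scipy.optimize import least_squares
P=np.load("side0.npy"); S=np.load("scene0.npy")
st=[]
m=(P[...,0]>.45)&(P[...,0]<.62)&(P[...,1]>.27)&(P[...,1]<.41)&(P[...,2]>.112)&(P[...,2]<.118)
k,l,s,c=cv2.connectedComponentsWithStats(m.astype('u1'))
for i in range(1,k):
    if s[i,4]>20: q=P[l==i]; st.append(((q.min(0)+q.max(0))/2)[:2])
st=np.array(st); print(st.round(4))
f=least_squares(lambda c:np.hypot(*(st-c).T)-.05,[.543,.35],loss='soft_l1',f_scale=.001); c=f.x; print("c",c,f.fun.round(4))
# pillar head top, two views
for n,A in(("side",P),("scene",S)):
    for cx,cy,rr,a,b,t in((.491,.205,.026,.163,.17,'head'),(.385,.276,.04,.2,.216,'cap')):
        q=A[(np.hypot(A[...,0]-cx,A[...,1]-cy)<rr)&(A[...,2]>a)&(A[...,2]<b)]; print(n,t,len(q),((q.min(0)+q.max(0))/2).round(4))
# front edge of housing
for n,A in(("side",P),("scene",S)):
    m=(A[...,2]>.015)&(A[...,2]<.05)&(A[...,0]>.4)&(A[...,0]<.5)&(A[...,1]>.25)&(A[...,1]<.44)&(A[...,0]+.25*(A[...,1]-.33)<.462)
    q=A[m]; 
    if len(q)>20: print(n,len(q),np.polyfit(q[:,1],q[:,0],1))
m=(P[...,2]>.112)&(P[...,2]<.122)&(np.hypot(P[...,0]-.49,P[...,1]-.407)<.03)
q=P[m][:,:2]; print("bar",q.mean(0),np.linalg.svd(q-q.mean(0))[2][0])
for u,v in((190,5),(295,10),(275,8)): print(S[v,u])
for u,v in((180,150),(560,20),(350,5)): print(P[v,u])
q=S[(S[...,1]<.6)&(S[...,0]>.35)&(S[...,1]>.45)&(S[...,2]>.05)]; print("analyser",q.min(0))
for z in(.1,.2,.25,.3,.4): 
  w=q[abs(q[:,2]-z)<.02]; print(z,len(w),w[:,:2].min(0) if len(w) else '')
E
```

```text
[[0.5347 0.2993]
 [0.5068 0.3131]
 [0.565  0.3038]
 [0.4935 0.3413]
 [0.592  0.3568]
 [0.5777 0.3848]
 [0.5504 0.398 ]]
c [0.54277049 0.34857198] [-0.0001  0.0005  0.     -0.0002 -0.0001  0.0003  0.    ]
side head 48 [0.4936 0.2017 0.1656]
side cap 415 [0.3843 0.2763 0.2069]
scene head 17 [0.4893 0.2013 0.1648]
scene cap 214 [0.3821 0.2753 0.2053]
side 93 [-0.282731    0.50838301]
scene 668 [-0.22270429  0.50973137]
bar [0.49065846 0.40698624] [0.74073038 0.67180243]
[0.95699285 1.26285572 0.51785769]
[0.81530688 0.48745659 0.52817204]
[1.02400619 0.80795335 0.51882418]
[0.78332419 0.48183194 0.56964644]
[0.67259956 0.79720688 0.75410656]
[-0.30533177 -1.567182    0.23982575]
analyser [0.37425048 0.45005557 0.05001105]
0.1 1787 [0.38352282 0.4887006 ]
0.2 2281 [0.37425048 0.47836668]
0.25 2678 [0.37513927 0.47831446]
0.3 776 [0.66689954 0.46497023]
0.4 808 [0.92800058 0.45105978]
```

send_rows(deltas=[{"dx":15,"dy":-30,"dz":10,"rz":-7},{"dx":30,"dy":-65,"dz":20,"rz":-14},{"dx":45,"dy":-105,"dz":30,"rz":-21},{"dx":55,"dy":-145,"dz":40,"rz":-28},{"dx":65,"dy":-185,"dz":50,"rz":-35}], jaw=50, newtons=20)

```text
$.deltas[0]: bad value
```

send_rows(deltas=[{"dx":15,"dy":-30,"dz":10,"rx":0,"ry":0,"rz":-7},{"dx":30,"dy":-65,"dz":20,"rx":0,"ry":0,"rz":-14},{"dx":45,"dy":-105,"dz":30,"rx":0,"ry":0,"rz":-21},{"dx":55,"dy":-145,"dz":40,"rx":0,"ry":0,"rz":-28},{"dx":65,"dy":-185,"dz":50,"rx":0,"ry":0,"rz":-35}], jaw=50, newtons=20)

```text
clock: 0.52
tcp_pos: [0.2991, 0.4493, 0.2913]
orientation: [-1.468, -2.778, 0.001]
contact_force: [-0.1, -0.4, 0.6]
grip_width: 0.05
gripper_force: 0.0
```

send_rows(deltas=[{"dx":30,"dy":-20,"dz":0,"rx":0,"ry":0,"rz":-7},{"dx":60,"dy":-40,"dz":0,"rx":0,"ry":0,"rz":-14},{"dx":95,"dy":-40,"dz":0,"rx":0,"ry":0,"rz":-21},{"dx":130,"dy":-40,"dz":0,"rx":0,"ry":0,"rz":-28},{"dx":160,"dy":-40,"dz":0,"rx":0,"ry":0,"rz":-35}])

```text
clock: 0.93
tcp_pos: [0.4607, 0.4104, 0.2915]
orientation: [2.236, 2.207, 0.001]
contact_force: [0.6, 0.2, -0.2]
grip_width: 0.0499
gripper_force: 0.0
```

send_rows(deltas=[{"dx":8,"dy":0,"dz":-10,"rx":0,"ry":0,"rz":-7},{"dx":16,"dy":0,"dz":-20,"rx":0,"ry":0,"rz":-14},{"dx":24,"dy":0,"dz":-30,"rx":0,"ry":0,"rz":-21},{"dx":31,"dy":0,"dz":-40,"rx":0,"ry":0,"rz":-28},{"dx":31,"dy":0,"dz":-50,"rx":0,"ry":0,"rz":-35}])

```text
clock: 1.35
tcp_pos: [0.4908, 0.4108, 0.2405]
orientation: [2.795, 1.432, 0.0]
contact_force: [-0.9, -0.0, 0.5]
grip_width: 0.0501
gripper_force: 0.0
```

send_rows(deltas=[{"dx":0,"dy":0,"dz":-10,"rx":0,"ry":0,"rz":-7},{"dx":0,"dy":0,"dz":-20,"rx":0,"ry":0,"rz":-13},{"dx":0,"dy":0,"dz":-20,"rx":0,"ry":0,"rz":-13},{"dx":0,"dy":0,"dz":-20,"rx":0,"ry":0,"rz":-13}])

```text
clock: 1.68
tcp_pos: [0.4891, 0.4113, 0.2207]
orientation: [2.933, 1.122, -0.002]
contact_force: [1.1, -1.2, -0.2]
grip_width: 0.05
gripper_force: 0.0
```

```bash
python3 - <<'E'
from h import *
o=r.get_obs(); M=rot(o['orientation']); print(o['joints'].round(2),o['tcp_pos'],"ang y",np.degrees(np.arctan2(M[1,1],M[0,1])),M[:,2].round(3))
g,W=cam("wrist"); cv2.imwrite("pics/w1.png",g["frame"]); np.save("w1.npy",W); print(g["xyz"])
m=(W[...,2]>.111)&(W[...,2]<.124)&(np.hypot(W[...,0]-.49,W[...,1]-.407)<.03)
q=W[m]; print(len(q), q.mean(0),q.min(0),q.max(0))
E
```

```text
[-1.17  0.48  0.52  1.69 -0.27  1.04 -1.41] [0.48906384 0.4113001  0.22072821] ang y -48.13336029336659 [-0.001 -0.002 -1.   ]
[0.54249313 0.45879928 0.35160567]
545 [0.49100282 0.4071098  0.11759412] [0.47226796 0.38981671 0.11145557] [0.50790882 0.42283272 0.12022779]
```

View pics/w1.png

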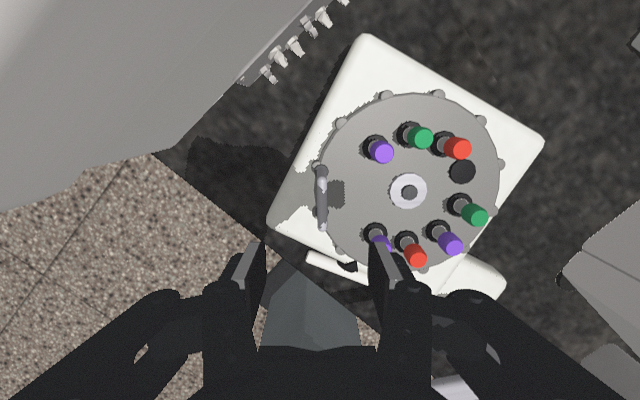

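The wrist view shows the loop's bar at (322,200), measured at (0.491, 0.407), which agrees with the side view. I'll go down and grip it.

send_rows(deltas=[{"dx":2,"dy":-4,"dz":-30,"rx":0,"ry":0,"rz":0},{"dx":2,"dy":-4,"dz":-65,"rx":0,"ry":0,"rz":0},{"dx":2,"dy":-4,"dz":-95,"rx":0,"ry":0,"rz":0},{"dx":2,"dy":-4,"dz":-112,"rx":0,"ry":0,"rz":0},{"dx":2,"dy":-4,"dz":-112,"rx":0,"ry":0,"rz":0}])

```text
clock: 2.15
tcp_pos: [0.4896, 0.4062, 0.1061]
orientation: [2.933, 1.121, -0.009]
contact_force: [-0.3, 0.3, 0.5]
grip_width: 0.0499
gripper_force: 0.0
```

send_rows(deltas=[{"dx":0,"dy":0,"dz":0,"rx":0,"ry":0,"rz":0},{"dx":0,"dy":0,"dz":0,"rx":0,"ry":0,"rz":0},{"dx":0,"dy":0,"dz":0,"rx":0,"ry":0,"rz":0},{"dx":0,"dy":0,"dz":0,"rx":0,"ry":0,"rz":0}], jaw=10, newtons=20)

```text
clock: 2.48
tcp_pos: [0.4926, 0.4082, 0.1113]
orientation: [-2.935, -1.117, -0.004]
contact_force: [0.3, -0.6, 0.0]
grip_width: 0.0101
gripper_force: 0.0
```

send_rows(deltas=[{"dx":0,"dy":0,"dz":0,"rx":0,"ry":0,"rz":0},{"dx":0,"dy":0,"dz":0,"rx":0,"ry":0,"rz":0},{"dx":0,"dy":0,"dz":0,"rx":0,"ry":0,"rz":0}], jaw=5)

```text
clock: 2.73
tcp_pos: [0.4924, 0.4088, 0.1112]
orientation: [-2.934, -1.118, -0.005]
contact_force: [-1.2, 1.3, 6.6]
grip_width: 0.007
gripper_force: 20.1
```

```bash
cat > arc.py <<'E'
from h import *
o=r.get_obs(); M=rot(o['orientation']); p=o['tcp_pos'][:2]; c=np.array([.5428,.3486])
print(p,o['contact_force'],np.hypot(*(p-c)),"ang",np.degrees(np.arctan2(*(p-c)[::-1])),np.degrees(np.arctan2(M[1,1],M[0,1])))
E
cat >> arc.py <<'E'
p0=np.array([.4910,.4071])
for d in np.linspace(0,62.5,16): 
    a=np.radians(d); Q=np.array([[np.cos(a),-np.sin(a)],[np.sin(a),np.cos(a)]]); print(d.round(1),((Q@(p0-c)-(p0-c))*1e3).round(1))
E
python3 arc.py
```

```text
[0.49239534 0.40876995] [-1.22574904  1.27476403  6.56118429] 0.07849237178491136 ang 129.95307121321224 -48.28952941584422
0.0 [0. 0.]
4.2 [-4.1 -3.9]
8.3 [-7.9 -8.1]
12.5 [-11.4 -12.6]
16.7 [-14.6 -17.3]
20.8 [-17.4 -22.2]
25.0 [-19.9 -27.4]
29.2 [-21.9 -32.7]
33.3 [-23.6 -38.1]
37.5 [-24.9 -43.6]
41.7 [-25.8 -49.2]
45.8 [-26.3 -54.9]
50.0 [-26.3 -60.6]
54.2 [-26.  -66.2]
58.3 [-25.2 -71.9]
62.5 [-24.  -77.4]
```

send_rows(deltas=[{"dx":-4.1,"dy":-3.9,"dz":0,"rx":0,"ry":0,"rz":4.2},{"dx":-7.9,"dy":-8.1,"dz":0,"rx":0,"ry":0,"rz":8.3},{"dx":-11.4,"dy":-12.6,"dz":0,"rx":0,"ry":0,"rz":12.5},{"dx":-14.6,"dy":-17.3,"dz":0,"rx":0,"ry":0,"rz":16.7},{"dx":-17.4,"dy":-22.2,"dz":0,"rx":0,"ry":0,"rz":20.8}])

```text
clock: 3.15
tcp_pos: [0.4747, 0.387, 0.1111]
orientation: [-2.681, -1.634, -0.006]
contact_force: [-0.3, 2.3, 5.5]
grip_width: 0.007
gripper_force: 19.9
```

```bash
python3 arc.py|head -1; python3 - <<'E'
from h import *
g,P=cam("side")
m=(P[...,0]>.42)&(P[...,0]<.64)&(P[...,1]>.24)&(P[...,1]<.44)&(P[...,2]>.112)&(P[...,2]<.118)
k,l,s,c=cv2.connectedComponentsWithStats(m.astype('u1'))
for i in range(1,k):
    if s[i,4]>20:
        q=((P[l==i].min(0)+P[l==i].max(0))/2)[:2]; d=q-[.5428,.3486]; print(q.round(3),np.hypot(*d).round(3),np.degrees(np.arctan2(d[1],d[0])).round(1))
E
```

```text
[0.4746857  0.38703317] [-0.28707333  2.28754437  5.49799468] 0.07820912179080662 ang 150.56634250535785 -27.258968411306792
[0.521 0.303] 0.05 -115.2
[0.552 0.3  ] 0.05 -79.0
[0.503 0.323] 0.048 -147.6
[0.58  0.314] 0.05 -42.7
[0.477 0.393] 0.079 145.9
[0.586 0.373] 0.049 29.2
[0.533 0.397] 0.049 101.4
[0.564 0.395] 0.051 65.6
```

send_rows(deltas=[{"dx":-2.5,"dy":-5.2,"dz":0,"rx":0,"ry":0,"rz":4.2},{"dx":-4.5,"dy":-10.5,"dz":0,"rx":0,"ry":0,"rz":8.4},{"dx":-6.2,"dy":-15.9,"dz":0,"rx":0,"ry":0,"rz":12.5},{"dx":-7.5,"dy":-21.4,"dz":0,"rx":0,"ry":0,"rz":16.7},{"dx":-8.4,"dy":-27,"dz":0,"rx":0,"ry":0,"rz":20.9}])

```text
clock: 3.62
tcp_pos: [0.4657, 0.3601, 0.1111]
orientation: [-2.34, -2.094, -0.005]
contact_force: [-2.2, 2.8, 8.0]
grip_width: 0.007
gripper_force: 20.2
```

send_rows(deltas=[{"dx":-0.5,"dy":-5.7,"dz":0,"rx":0,"ry":0,"rz":4.1},{"dx":-0.5,"dy":-11.4,"dz":0,"rx":0,"ry":0,"rz":8.3},{"dx":-0.2,"dy":-17,"dz":0,"rx":0,"ry":0,"rz":12.5},{"dx":0.6,"dy":-22.7,"dz":0,"rx":0,"ry":0,"rz":16.6},{"dx":1.8,"dy":-28.2,"dz":0,"rx":0,"ry":0,"rz":20.8}])

```text
clock: 4.03
tcp_pos: [0.4671, 0.3315, 0.1111]
orientation: [-1.923, -2.482, -0.003]
contact_force: [-4.1, 1.7, 10.4]
grip_width: 0.0069
gripper_force: 20.7
```

send_rows(deltas=[{"dx":0,"dy":0,"dz":0,"rx":0,"ry":0,"rz":0},{"dx":0,"dy":0,"dz":0,"rx":0,"ry":0,"rz":0}])

```text
clock: 4.2
tcp_pos: [0.4672, 0.3309, 0.111]
orientation: [-1.928, -2.478, -0.002]
contact_force: [-5.6, 1.2, 11.9]
grip_width: 0.0072
gripper_force: 21.5
```

```bash
python3 arc.py|head -1; python3 - <<'E'
from h import *
g,P=cam("side")
m=(P[...,0]>.42)&(P[...,0]<.64)&(P[...,1]>.24)&(P[...,1]<.44)&(P[...,2]>.112)&(P[...,2]<.118)
k,l,s,c=cv2.connectedComponentsWithStats(m.astype('u1'))
for i in range(1,k):
    if s[i,4]>20:
        q=((P[l==i].min(0)+P[l==i].max(0))/2)[:2]; d=q-[.5428,.3486]; print(q.round(3),np.hypot(*d).round(3),np.degrees(np.arctan2(d[1],d[0])).round(1))
E
```

```text
[0.46717735 0.33087013] [-5.60905793  1.22199346 11.91070028] 0.07767325186298503 ang -166.80521660106703 14.235872034593314
[0.527 0.301] 0.05 -107.9
[0.558 0.3  ] 0.051 -72.7
[0.475 0.333] 0.069 -167.2
[0.583 0.319] 0.05 -36.1
[0.503 0.379] 0.05 143.0
[0.593 0.348] 0.05 -0.8
[0.527 0.395] 0.049 108.4
[0.559 0.396] 0.05 71.1
```

Every stopper has turned by about 62.6°, so the loop is at the pointer. I'll release and raise.

send_rows(deltas=[{"dx":0,"dy":0,"dz":0,"rx":0,"ry":0,"rz":0},{"dx":0,"dy":0,"dz":0,"rx":0,"ry":0,"rz":0},{"dx":0,"dy":0,"dz":0,"rx":0,"ry":0,"rz":0},{"dx":0,"dy":0,"dz":20,"rx":0,"ry":0,"rz":0},{"dx":0,"dy":0,"dz":50,"rx":0,"ry":0,"rz":0}], jaw=30)

```text
clock: 4.67
tcp_pos: [0.4659, 0.3285, 0.1572]
orientation: [-1.93, -2.478, 0.01]
contact_force: [1.0, 1.2, 0.4]
grip_width: 0.0301
gripper_force: 0.0
```

send_rows(deltas=[{"dx":0,"dy":0,"dz":40,"rx":0,"ry":0,"rz":0},{"dx":0,"dy":0,"dz":80,"rx":0,"ry":0,"rz":0},{"dx":0,"dy":0,"dz":100,"rx":0,"ry":0,"rz":0},{"dx":0,"dy":0,"dz":100,"rx":0,"ry":0,"rz":0}])

```text
clock: 5.0
tcp_pos: [0.4702, 0.3315, 0.2649]
orientation: [1.93, 2.476, 0.015]
contact_force: [0.3, -0.0, -0.2]
grip_width: 0.0298
gripper_force: 0.0
```

```bash
python3 - <<'E'
from h import *
print(r.get_obs()['tcp_pos'])
for n in("side","scene","wrist"):
    g,P=cam(n); cv2.imwrite(f"pics/{n}2.png",g["frame"])
    m=(P[...,2]>.112)&(P[...,2]<.122)&(np.hypot(P[...,0]-.467,P[...,1]-.33)<.03)
    q=P[m]; print(n,len(q))
    if len(q)>5: print((q.min(0)+q.max(0))/2,q.mean(0))
    m=(P[...,2]>.198)&(P[...,2]<.215)&(np.hypot(P[...,0]-.384,P[...,1]-.276)<.04)
    q=P[m]; print(" cap",len(q))
    if len(q)>5: print((q.min(0)+q.max(0))/2)
E
```

```text
[0.47016956 0.33147062 0.26493144]
side 85
[0.46754352 0.32739066 0.11700583] [0.46783147 0.32900518 0.11838768]
 cap 384
[0.38496791 0.27494161 0.20663356]
scene 1
 cap 219
[0.38216303 0.27540706 0.20500323]
wrist 421
[0.46781854 0.32767927 0.116163  ] [0.46765153 0.32843745 0.11761784]
 cap 4425
[0.38542652 0.27675573 0.20480274]
```

View pics/wrist2.png

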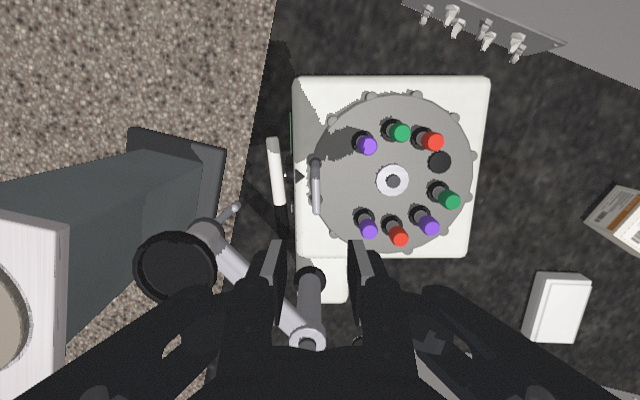

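The wrist view shows the bar at (317,187) next to the pointer at (299,177), with the cap at (175,265). I'll check the alignment in 3D while moving over the cap.

send_rows(deltas=[{"dx":-20,"dy":-14,"dz":0,"rx":0,"ry":0,"rz":0},{"dx":-40,"dy":-28,"dz":0,"rx":0,"ry":0,"rz":0},{"dx":-40,"dy":-28,"dz":0,"rx":0,"ry":0,"rz":0},{"dx":-40,"dy":-28,"dz":0,"rx":0,"ry":0,"rz":0},{"dx":-40,"dy":-28,"dz":0,"rx":0,"ry":0,"rz":0}], jaw=0)

```text
clock: 5.57
tcp_pos: [0.4276, 0.3021, 0.2585]
orientation: [-1.93, -2.479, 0.002]
contact_force: [0.3, 0.4, 0.6]
grip_width: -0.0
gripper_force: 0.0
```

```bash
python3 - <<'E'
from h import *
print(r.get_obs()['tcp_pos'])
g,P=cam("wrist"); I=g["frame"].astype(int)
m=(P[...,2]>.056)&(P[...,2]<.066)&(I.sum(2)<110)&(np.hypot(P[...,0]-.454,P[...,1]-.326)<.03)
q=P[m]; print("pointer",len(q),q.mean(0))
i=np.argmin(np.hypot(P[...,0]-.5428,P[...,1]-.3486)+(P[...,2]<.07)*9)
m=(P[...,2]>.112)&(P[...,2]<.122)&(np.hypot(P[...,0]-.467,P[...,1]-.33)<.03); b=P[m]; b=(b.min(0)+b.max(0))/2
c=np.array([.5428,.3486]); a=lambda x:np.degrees(np.arctan2(*(x[:2]-c)[::-1]))
print("bar",b,a(b),a(q.mean(0)))
w=P[(P[...,2]>.05)&(P[...,2]<.062)&(abs(P[...,0]-.54)<.2)&(P[...,1]>.25)&(P[...,1]<.5)][:,:2].astype('f4'); print(cv2.minAreaRect(w))
m=(P[...,2]>.198)&(P[...,2]<.215)&(np.hypot(P[...,0]-.384,P[...,1]-.276)<.04)
q=P[m]; print(" cap",(q.min(0)+q.max(0))/2)
m=(P[...,2]>.162)&(P[...,2]<.17)&(np.hypot(P[...,0]-.491,P[...,1]-.203)<.03)
q=P[m]; print(" piv",len(q),q.size and (q.min(0)+q.max(0))/2)
E
```

```text
[0.42755026 0.30206954 0.25850278]
pointer 0 [nan nan nan]
bar [0.46762563 0.32745662 0.11618018] -164.29094631496284 nan
((0.537541925907135, 0.3717215061187744), (0.21152068674564362, 0.24664728343486786), 11.359298706054688)
 cap [0.38544937 0.27619417 0.20532752]
 piv 0 0<stdin>:5: RuntimeWarning: Mean of empty slice.
  ret = um.true_divide(
<stdin>:9: RuntimeWarning: Mean of empty slice.
```

send_rows(deltas=[{"dx":-21,"dy":-13,"dz":0,"rx":0,"ry":0,"rz":0},{"dx":-42,"dy":-26,"dz":0,"rx":0,"ry":0,"rz":0},{"dx":-42,"dy":-26,"dz":-15,"rx":0,"ry":0,"rz":0},{"dx":-42,"dy":-26,"dz":-30,"rx":0,"ry":0,"rz":0},{"dx":-42,"dy":-26,"dz":-40,"rx":0,"ry":0,"rz":0}])

```text
clock: 6.03
tcp_pos: [0.3856, 0.2762, 0.2183]
orientation: [1.93, 2.479, -0.001]
contact_force: [1.1, 0.6, 0.7]
grip_width: -0.0001
gripper_force: 0.0
```

send_rows(deltas=[{"dx":0,"dy":0,"dz":-7,"rx":0,"ry":0,"rz":0},{"dx":0,"dy":0,"dz":-14,"rx":0,"ry":0,"rz":0},{"dx":0,"dy":0,"dz":-20,"rx":0,"ry":0,"rz":0},{"dx":0,"dy":0,"dz":-25,"rx":0,"ry":0,"rz":0},{"dx":0,"dy":0,"dz":-25,"rx":0,"ry":0,"rz":0}])

```text
clock: 6.45
tcp_pos: [0.3866, 0.2774, 0.1948]
orientation: [-1.93, -2.478, -0.003]
contact_force: [-2.5, 0.2, 10.7]
grip_width: -0.0002
gripper_force: 5.0
```

```bash
python3 - <<'E'
from h import *
o=r.get_obs(); print(o['tcp_pos'],o['contact_force'])
for n in("side","scene"):
    g,P=cam(n); cv2.imwrite(f"pics/{n}3.png",g["frame"])
    m=(P[...,2]>.165)&(P[...,2]<.215)&(np.hypot(P[...,0]-.385,P[...,1]-.276)<.04)
    q=P[m]; print(n,len(q),q.min(0),q.max(0))
I=cv2.imread("pics/scene3.png")[130:250,190:330]; J=cv2.imread("pics/side3.png")[195:345,270:440]
cv2.imwrite("pics/c3.png",np.hstack([cv2.resize(I,(400,343)),cv2.resize(J,(389,343))]))
E
```

```text
[0.38660628 0.27735162 0.19476472] [-2.50045892  0.21548347 10.68941292]
side 424 [0.3600529  0.25154573 0.1650698 ] [0.41319996 0.30462197 0.21486426]
scene 320 [0.35646148 0.25018835 0.16525292] [0.40932847 0.3035985  0.21486688]
```

View pics/c3.png

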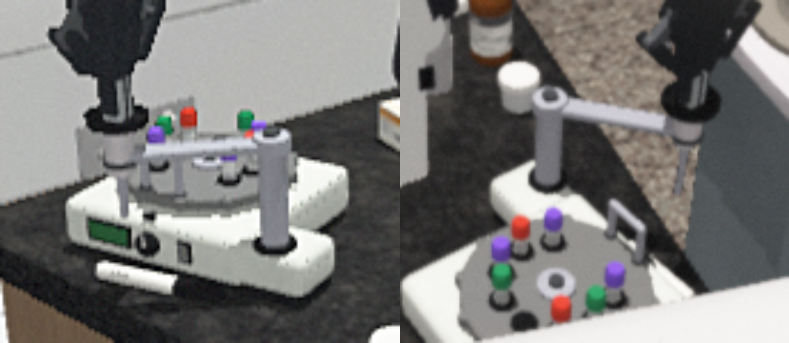

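The crop shows the fingertip in the cap's dish. The force of 10.7 N means about 19 mm pressed. The loop is upright at the front, with the arm still swung out. I'll press a little more and swing in.

send_rows(deltas=[{"dx":5.5,"dy":7.4,"dz":-2,"rx":0,"ry":0,"rz":0},{"dx":11.6,"dy":14.3,"dz":-2.5,"rx":0,"ry":0,"rz":0},{"dx":18.1,"dy":20.7,"dz":-2.5,"rx":0,"ry":0,"rz":0},{"dx":25.1,"dy":26.7,"dz":-2.5,"rx":0,"ry":0,"rz":0},{"dx":32.5,"dy":32.2,"dz":-2.5,"rx":0,"ry":0,"rz":0}])

```text
clock: 6.97
tcp_pos: [0.4201, 0.31, 0.1934]
orientation: [1.93, 2.478, 0.005]
contact_force: [-0.2, -1.1, 10.8]
grip_width: 0.0
gripper_force: 5.2
```

```bash
cat > chk.py <<'E'
from h import *
o=r.get_obs(); t=o['tcp_pos']; print(t,o['contact_force'])
pv=np.array([.4916,.2014]); print("tcp ang",np.degrees(np.arctan2(t[1]-pv[1],t[0]-pv[0])))
for n in("side","scene"):
    g,P=cam(n); cv2.imwrite(f"pics/{n}4.png",g["frame"])
    m=(g["frame"].astype(int).sum(2)<150)&(P[...,2]>.170)&(P[...,2]<.195)&(np.hypot(P[...,0]-t[0],P[...,1]-t[1])<.045)
    q=P[m]
    if len(q)>9:
        x=(q.min(0)+q.max(0))/2; print(n,len(q),q.max(0)-q.min(0),x,np.degrees(np.arctan2(x[1]-pv[1],x[0]-pv[0])))
    b=P[(P[...,2]>.112)&(P[...,2]<.122)&(np.hypot(P[...,0]-.467,P[...,1]-.329)<.03)]
    if len(b)>9: print(" bar",len(b),(b.min(0)+b.max(0))/2)
E
python3 chk.py
```

```text
[0.42009588 0.30995864 0.19339133] [-0.2266785  -1.12028025 10.8230659 ]
tcp ang 123.37162650816835
side 265 [0.05407725 0.05359219 0.01259861] [0.41774808 0.30922281 0.18803948] 124.40871641630541
 bar 83 [0.46765272 0.32893552 0.1169971 ]
scene 119 [0.0537287  0.05572009 0.01412224] [0.41741476 0.30816881 0.18786727] 124.7923927925006
 bar 40 [0.46446655 0.3241628  0.11652438]
```

send_rows(deltas=[{"dx":7.7,"dy":4.9,"dz":-1,"rx":0,"ry":0,"rz":0},{"dx":15.8,"dy":9.3,"dz":-1,"rx":0,"ry":0,"rz":0},{"dx":24.2,"dy":13.1,"dz":-1,"rx":0,"ry":0,"rz":0},{"dx":32.8,"dy":16.3,"dz":-1,"rx":0,"ry":0,"rz":0},{"dx":40,"dy":18.9,"dz":-1,"rx":0,"ry":0,"rz":0}])

```text
clock: 7.48
tcp_pos: [0.4606, 0.3285, 0.1926]
orientation: [1.93, 2.477, 0.006]
contact_force: [0.0, -1.4, 10.6]
grip_width: -0.0001
gripper_force: 5.3
```

send_rows(deltas=[{"dx":1,"dy":0,"dz":0,"rx":0,"ry":0,"rz":0},{"dx":1,"dy":0,"dz":0,"rx":0,"ry":0,"rz":0},{"dx":1,"dy":0,"dz":0,"rx":0,"ry":0,"rz":0}])

```text
clock: 7.73
tcp_pos: [0.4612, 0.3286, 0.1925]
orientation: [1.93, 2.477, 0.006]
contact_force: [0.4, -0.9, 10.1]
grip_width: 0.0002
gripper_force: 5.1
```

```bash
python3 chk.py; python3 - <<'E'
import cv2,numpy as np
I=cv2.imread("pics/scene4.png")[130:250,190:330]; J=cv2.imread("pics/side4.png")[195:345,270:440]
cv2.imwrite("pics/c4.png",np.hstack([cv2.resize(I,(400,343)),cv2.resize(J,(389,343))]))
E
```

```text
[0.46124721 0.32863004 0.19254892] [ 0.36366725 -0.93962909 10.11790251]
tcp ang 103.41803209203468
side 284 [0.05232323 0.05402831 0.01647464] [0.45994486 0.32713706 0.18674056] 104.1309343471395
 bar 88 [0.46618946 0.32848351 0.11704905]
scene 110 [0.05503674 0.05447638 0.01414464] [0.45584696 0.32725188 0.18775232] 105.85922385648303
 bar 42 [0.46193634 0.32786193 0.11636981]
```

View pics/c4.png

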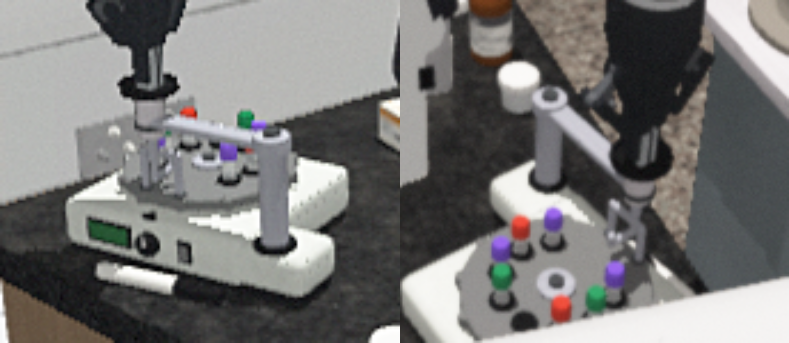

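The hook is under the bar, seen at (630,225) in the right half, and the arm is at about 104°, i.e. closed. I'll let the plunger up.

send_rows(deltas=[{"dx":0,"dy":0,"dz":4,"rx":0,"ry":0,"rz":0},{"dx":0,"dy":0,"dz":8,"rx":0,"ry":0,"rz":0},{"dx":0,"dy":0,"dz":12,"rx":0,"ry":0,"rz":0},{"dx":0,"dy":0,"dz":16,"rx":0,"ry":0,"rz":0},{"dx":0,"dy":0,"dz":22,"rx":0,"ry":0,"rz":0}])

```text
clock: 8.25
tcp_pos: [0.4595, 0.3274, 0.2129]
orientation: [1.93, 2.478, -0.0]
contact_force: [0.1, 1.0, 0.2]
grip_width: 0.0002
gripper_force: 0.0
```

send_rows(deltas=[{"dx":0,"dy":0,"dz":20,"rx":0,"ry":0,"rz":0},{"dx":0,"dy":0,"dz":50,"rx":0,"ry":0,"rz":0},{"dx":0,"dy":0,"dz":80,"rx":0,"ry":0,"rz":0},{"dx":0,"dy":0,"dz":80,"rx":0,"ry":0,"rz":0}])

```text
clock: 8.58
tcp_pos: [0.4617, 0.3289, 0.2987]
orientation: [1.93, 2.477, 0.014]
contact_force: [1.0, 0.5, 0.6]
grip_width: -0.0001
gripper_force: 0.0
```

```bash
python3 - <<'E'
from h import *
print(r.get_obs()['contact_force'])
pv=np.array([.4916,.2014])
F={}
for n in("side","scene","wrist"):
    g,P=cam(n); F[n]=g["frame"]
    q=P[(P[...,2]>.172)&(P[...,2]<.215)&(np.hypot(P[...,0]-.46,P[...,1]-.328)<.04)]
    if len(q)>9:
        x=(q.min(0)+q.max(0))/2; print(n,len(q),"rim z",np.percentile(q[:,2],[50,90,98]),x,np.degrees(np.arctan2(x[1]-pv[1],x[0]-pv[0])))
    b=P[(P[...,2]>.112)&(P[...,2]<.122)&(np.hypot(P[...,0]-.467,P[...,1]-.329)<.03)]
    if len(b)>9: print(" bar",len(b),(b.min(0)+b.max(0))/2)
    if n!="wrist":
        for t,c in(("marker",(.415,.308)),):
            q=P[(P[...,2]>.008)&(P[...,2]<.02)&(np.hypot(P[...,0]-c[0],P[...,1]-c[1])<.08)&(P[...,0]<.435)]; print(t,len(q))
I=F["scene"][130:250,190:330]; J=F["side"][195:345,270:440]
cv2.imwrite("pics/c5.png",np.hstack([cv2.resize(I,(400,343)),cv2.resize(J,(389,343))]))
E
```

```text
[0.98546442 0.45390805 0.56160718]
side 530 rim z [0.19822374 0.20340139 0.20453209] [0.4594348  0.32618255 0.18930765] 104.45447465853455
 bar 110 [0.47231214 0.32739411 0.11699711]
marker 82
scene 221 rim z [0.19671652 0.20155041 0.20253889] [0.45534207 0.32674541 0.18814865] 106.13326076183974
 bar 53 [0.468139   0.32714628 0.11709854]
marker 198
wrist 3884 rim z [0.19568229 0.20129968 0.20201694] [0.45951197 0.32733482 0.19818275] 104.29472292835374
 bar 104 [0.47341331 0.34093504 0.11651734]
```

View pics/c5.png

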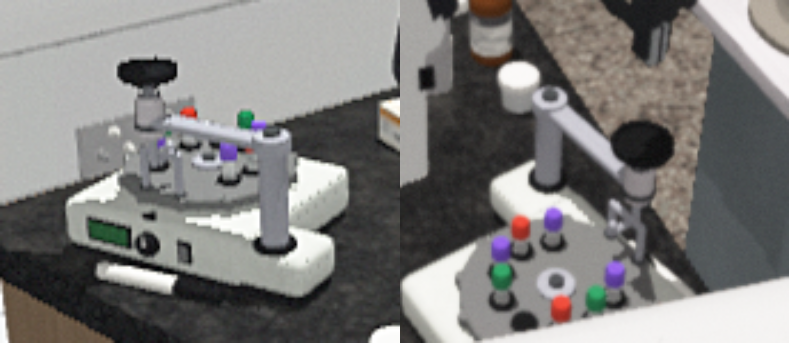

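The cap's dish now stands at about 0.196 m, so the plunger is about 8 mm down and the hook is holding the bar. The arm is closed and the robot is clear.

```bash
python3 -c "
from bench import r
print(r.hand_in())"
```

```text
the job is handed in; nothing more can be done
None
```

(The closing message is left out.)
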